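# Set the lid holder's rest to its marker and lock it with the jam nut

### The arm

A 6-joint arm with a two-finger parallel gripper is mounted at the origin on the work surface. World frame = base frame: x ahead of the robot, y to its left, z up, the work surface at z = 0. Lengths are in m, angles in rad, forces in N, time in s.
With the tool pointing down it reaches from about 0.25 to 0.725 m from the base axis. Payload 9.7 kg.
Tool frame: the origin (TCP) lies on the centre line of the jaws, within the pads' length; the fingertips stand arm.tips_ahead ahead of it and the grasp point (between the pads) lies 3 mm ahead of it (arm.tips_ahead is the distance from the TCP to the fingertips, in m); z points along the fingers, y is the line along which they close (so a half turn about z gives the same grasp; the last joint's range is limited). The gripper opens to 85 mm and grips with 20 to 120 N. Pads are 22 mm wide; open, the fingers measure 114 mm over their backs; the gripper's body (76 mm by 85 mm) begins 54 mm behind the grasp point. The pads swing forward as they close: fully open they stand 13 mm farther back than shut.
Start: joints at [1.151, 0.087, 0.176, 1.66, 0, 1.571], TCP at [0.224, 0.502, 0.253] pointing down, gripper open.
Joint ranges: [-3.13, 3.13], [-0.85, 1.81], [-1.15, 1.24], [-2.2, 2.28], [-1.44, 1.52], [-3.14, 3.14]. Speed limits (rad/s): [2.22, 2.22, 2.57, 3.14, 3.14, 3.14].

### API

Orientations are given as a rotation vector (axis times angle).
In Python, from plant import arm, imaging, finder gives the robot as it stands.
- The arm moves only by the tool servo_tool, never from a script. Its argument "increments" is one flat list of numbers, 5 for each row, row after row: the opening, from 0 (shut) to 1 (fully open), then the shift along the tool's x, y, z in mm, then the turn about the tool's z in rad. In form: [gripper, tx, ty, tz, yaw, gripper, tx, ty, tz, yaw, ...]. A call has 1 to 10 rows; each row is the pose to reach, as a shift and turn from the pose commanded when the call began, along the tool's axes at that moment; what a row does not reach only later rows make up. A row lasts 1/10 s, in which the tool goes at most 50 mm and 8.59 degrees, less where a joint would pass 70% of its speed; a pose out of reach is approached as far as the arm can. A call with a gripper value outside its range is refused whole. The fingers move at their own pace and stop on an object; the grip force is fixed at half the most. Time passes only in rows, so rows that repeat a pose let the fingers close. It gives the time, the measured TCP pose, the force, the opening and the grip force at its end, in the units of the state.
- arm.get_state(): the state, without advancing time (a new reading comes with each control period).
- imaging.get_image(name): name is "scene" or "top" or "wrist"; returns the picture (480x640x3 uint8, red, green, blue); there is no depth.
- imaging.camera_info(name): a dict with "fovy" (degrees; the focal length in pixels is half the picture's height over the tangent of half this angle, whatever the lens; pixels are square), "cx", "cy" (the principal point, pixels), "R" (3x3) and "t" (3): a world point X has camera coordinates R X + t. Camera axes: x right, y down, z forward; pixel columns grow to the right and rows downward; lengths in m; the calibration is good to about 2 mm. A picture is of the moment at which its call begins: read the wrist's pose just before it. camera_info takes no time and is no camera call; for the wrist camera it gives the pose at the moment of the call.
- arm.sign_off(): hands the job in; it is judged then, once.
Trained networks look in the newest picture that a camera, given by its name, has taken for a name from the list of things; names that differ only in an ending like _2 or _b are one class to them, and where a whole thing is asked for, a point or a joint stands for the part that bears it (a point fixed in the world has none). Each returns a list of dicts, best first, with "conf" (0 to 1); they miss things now and then, are a little off and sometimes report something else, mostly with a low value. They report only what shows in the picture. A call takes as long as a camera call.
- finder.look_for(camera, label): "box" ([centre column, centre row, width, height] in pixels, round what is visible of it).
- finder.outline_of(camera, label): "pixels" (480x640 bool, what is visible of it) and "box" ([centre column, centre row, width, height] in pixels, round what is visible of it).
The state is a dict: "t": time; "qpos": joint angles; "qvel": joint speeds; "joint_torque": joint torques, N m; "ee_pos": TCP position; "tcp_rot": TCP orientation; "contact_force": force on the tool from outside, world axes, zero at the start; "wrist_torque": the same for the moment, N m; "width": opening from 0.0 (shut) to 1.0 (fully open); "finger_force": force on a finger pad.
Only numpy, scipy, OpenCV 4.12 (cv2) and the standard library are available. Lean on these libraries where they do the work, as an engineer would, in place of code of your own. Each camera call takes 0.05 s, during which the arm holds its last target. There are 200 camera calls.

### The job

On the pot-lid holder, turn the lower, long-armed nut until the rest's pointer is level with the marker clip and leave it there; then run the upper, short-armed nut down and tighten it firmly against the lower nut, so that the setting is locked with the pointer still level. Do not shift the marker clip or disturb the other things on the counter.

Things in the scene. Friction and masses are not known exactly. Their poses are not given: they have to be found in the camera images.
- stand: Pot-lid holder, white plastic, fixed: base 275 x 110 x 16 mm, grey threaded post 23 mm thick, its top 132 mm above the counter. Origin: on the counter on the post's axis, z up; x points to the slotted scale (uprights 135 mm from the axis, 92 mm high, slot 14 mm). The rest's fork reaches 130 mm out on the -x side; fork and pointer bar stay 20 mm or more below the lower nut's bar axis.
- lower_nut: Lower nut, grey plastic: hub 48 mm across, 20 mm high; bar 12 mm thick through it, 200 mm end to end (two arms). Origin: post's axis, hub underside; x along the bar, whose axis is 8 mm above the origin. Anticlockwise from above raises it with the rest and pointer, 30 mm per turn (4.77 mm/rad). Stiff: 0.7 N m (7 to 8 N at 92 mm), stays as left. The upper nut clears all beyond 70 mm from the axis.
- upper_nut: Upper (jam) nut, grey plastic: hub 42 mm across, 20 mm high; bar 12 mm thick, 132 mm end to end. Origin: post's axis, hub underside; x along the bar, whose axis is 13 mm above the origin. Clockwise from above runs it down, 30 mm per turn, with 0.3 N m (5 to 6 N at 57 mm), until it meets the lower nut (origins 20 mm apart in height).
- lower_arm (a point): Point on the axis of one arm of the lower nut, 92 mm from the post's axis (the other arm is its mirror image); frame as the lower nut.
- upper_arm (a point): Point on one arm of the upper nut, on the bar's axis, 57 mm from the post's axis (the other arm is its mirror image); frame as the upper nut. Pushing here, the nuts bind once the push rises past 6 N; it is well locked at 9 to 12 N (a few tenths of a radian after they meet) and stays tight when let go; above about 17 N it drags the lower nut and pointer down.
- pointer_tip (a point): Middle of the rest's flat pointer blade (3 mm thick, 10 mm wide), which sticks out level through the scale's slot, 160 mm from the post's axis along the stand's x. It rises and sinks with the lower nut and does not turn.
- marker_tip (a point): Middle of the marker clip's flat tab (3 mm thick), beside the pointer, 160 mm from the post's axis and 14.5 mm towards the stand's y. The pointer is level with the marker when this point and pointer_tip are at one height; at the start the pointer is 5 to 17 mm too low.
- pan: Nonstick frying pan, 236 mm across, handle along its -x, standing on the black hob (12 mm high) to the left. Origin: centre of its underside. Leave alone.
- turner: Stainless fish turner, 300 mm, lying on the counter. Leave alone.
- spoon_rest: White porcelain spoon rest, round, 120 mm, 18 mm high. Leave alone.
- oil_bottle: Glass bottle with twist cap, 66 mm diameter, 240 mm tall, origin under its centre. Leave alone.
- salt_jar: Glass jar, 68 mm diameter, 100 mm tall. Leave alone.
- pot_lid: Steel pot lid lying on the counter, 176 mm across, knob top 48 mm high. Leave alone.

How it is judged:
On the way, in this order (a step that is already met when the one before it is completed fails the run):
1. the pointer is level with the marker (within 3 mm), the lower nut let go, the upper nut not yet against it (z of pointer_tip in the frame of marker_tip between -0.003 and 0.003 m and contact force between the fingers and lower_nut below 0.5 N and contact force between upper_nut and lower_nut below 1 N), for 0.3 s.
2. the upper nut is tightened against the lower nut (more than 15 N between them) (contact force between upper_nut and lower_nut above 15 N), for 0.3 s.
At the end, for the whole second after the job is handed in: The pointer is level with the marker clip within 3 mm, the upper nut stands tight against the lower nut (over 15 N between them), both at rest, and the marker clip is where it was within 3 mm (z of pointer_tip in the frame of marker_tip between -0.003 and 0.003 m and contact force between upper_nut and lower_nut above 15 N and distance of marker_tip from where it was at the start of the episode below 0.003 m and angular speed of each of upper_nut, lower_nut below 0.05 rad/s); the robot touches nothing.
It fails at once if the marker clip is shifted by more than 5 mm (distance of marker_tip from where it was at the start of the episode above 0.005 m).
It fails at once if a thing on the counter is moved by more than 30 mm (distance of any of pan, turner, spoon_rest, oil_bottle, salt_jar, pot_lid from where it was at the start of the episode above 0.03 m).
It also fails if it takes over 72 s, if anything falls off the work surface, if the arm or the gripper's body presses on something with over 40 N, if the wrist force passes 120 N, or if a joint passes its speed limit or range.

## Working session

There is one attempt and no reset: what is moved stays moved. The work goes in short steps, Python scripts to look and compute and a tool call to move; the robot and the scene stay as the last step left them, time stands still between calls to the robot, and variables do not carry over. Pictures are saved under pics/ and viewed, at most 10 in all, crops included, and the job is handed in when it is done.

Besides the shell and the picture viewer there is one more tool, called after "Request:" as name(argument=value, ...) on one line, values as JSON. servo_tool: Moves the arm, as the interface text tells. Its arguments: {"type":"object","properties":{"increments":{"type":"array"}},"required":["increments"]}

```bash
ls; mkdir -p pics
python3 - <<'E'
from plant import arm, imaging, finder
import cv2, numpy as np
print(arm.tips_ahead, arm.get_state())
for c in ("scene","top"):
    im=imaging.get_image(c); cv2.imwrite(f"pics/{c}0.png",im[:,:,::-1])
    i=imaging.camera_info(c); print(c,i)
    for l in ("stand","lower_nut","upper_nut","lower_arm","upper_arm","pointer_tip","marker_tip"):
        print(l,[(np.round(d["box"],1).tolist(),round(d["conf"],2)) for d in finder.look_for(c,l)[:3]])
E
```

```text
pics
0.022 {'t': 0.0, 'qpos': array([1.15103245e+00, 8.74410157e-02, 1.75116570e-01, 1.65975141e+00,
       8.83720599e-06, 1.57079009e+00]), 'qvel': array([ 0.00170748,  0.00067289, -0.00021693, -0.00142202, -0.0006022 ,
        0.00015842]), 'joint_torque': array([-1.74889351e-04, -5.20378518e+01,  4.64811337e+01,  1.60070794e-02,
       -8.70793792e-05,  2.01699044e-05]), 'ee_pos': array([0.22407103, 0.50208136, 0.25258449]), 'tcp_rot': array([-6.54466286e-01, -3.07238428e+00,  1.96270975e-03]), 'contact_force': array([ 0.3811416 , -0.69168465, -0.22153269]), 'wrist_torque': array([-0.02500945, -0.00295035, -0.03140968]), 'finger_force': 0.0, 'width': 0.9999380776974562}
scene {'fovy': 57.79946361823036, 'cx': 313.9864610736704, 'cy': 251.82561648966006, 'R': array([[ 0.87820429,  0.47813697,  0.01192706],
       [ 0.4061374 , -0.73232679, -0.54658017],
       [-0.25260568,  0.48485308, -0.83732184]]), 't': array([-0.5083006 , -0.19591661,  1.43873465])}
stand [([313.6, 273.6, 101.1, 90.5], 0.62)]
lower_nut [([310.1, 263.9, 67.1, 10.9], 0.66)]
upper_nut [([308.8, 252.3, 35.9, 23.8
[... 229 characters left out ...]
31805, 'cx': 320.0337190715926, 'cy': 235.10669295899842, 'R': array([[ 0.01936653, -0.99943283,  0.02754929],
       [-0.99441172, -0.02211473, -0.10322916],
       [ 0.10377986, -0.02539615, -0.99427601]]), 't': array([-0.01887081,  0.58252754,  1.15069084])}
stand [([335.6, 231.3, 66.9, 126.2], 0.87)]
lower_nut [([334.9, 236.8, 46.9, 71.3], 0.97)]
upper_nut [([336.8, 233.2, 57.5, 23.7], 0.8), ([496.9, 240.8, 29.4, 119.9], 0.43)]
lower_arm [([335.8, 235.3, 48.4, 71.7], 0.92), ([105.2, 284.1, 105.2, 180.5], 0.29)]
upper_arm [([336.0, 234.3, 57.2, 24.6], 0.96)]
pointer_tip [([329.0, 230.6, 60.3, 119.3], 0.93)]
marker_tip [([432.4, 197.0, 50.1, 45.6], 0.7), ([333.1, 235.6, 48.1, 70.1], 0.16)]
```

Run:
```python
import cv2, numpy as np
a=cv2.imread("pics/top0.png"); b=cv2.imread("pics/scene0.png")
A=cv2.resize(a[150:310,230:440],None,fx=3,fy=3,interpolation=2)   # 630x480
cv2.imwrite("pics/topc.png",A)
B=cv2.resize(b[150:350,200:440],None,fx=3,fy=3,interpolation=2)
cv2.imwrite("pics/scenec.png",B)
cv2.imwrite("pics/both.png",cv2.resize(np.vstack([a,b]),(450,600)) )
cv2.imwrite("pics/both.png",cv2.resize(np.hstack([a,b]),(800,300)) )
```

```text
(no output)
```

View pics/topc.png

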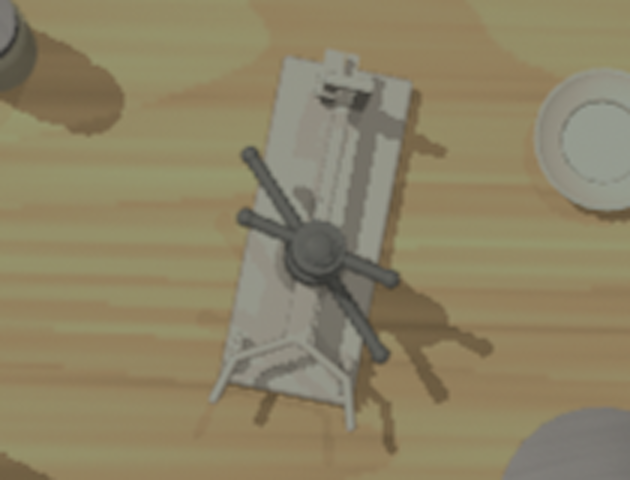

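View pics/scenec.png

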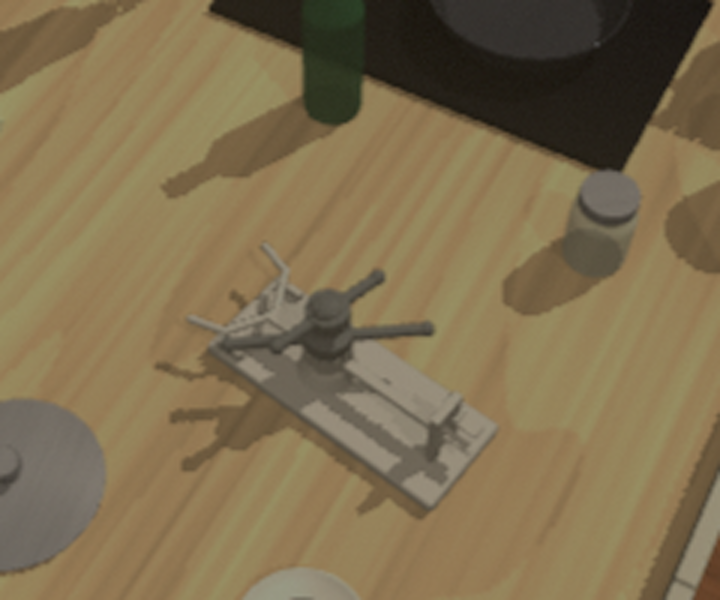

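View pics/both.png

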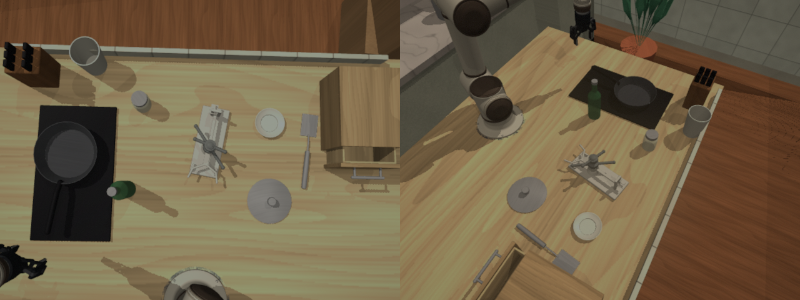

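The top crop shows the post at about (336,232), with lower-arm ends at (313,202) and (357,268) and upper-arm ends at (312,222) and (361,243). In the scene crop the lower-arm ends are at (343,259) and (275,264). The scale, at the top of the image, points roughly along +x. Next I triangulate these and check the wrist camera's geometry.

```bash
cat > h.py <<'E'
import numpy as np, cv2
from plant import arm, imaging, finder
from scipy.spatial.transform import Rotation as Rot
def K(i): 
    f=240/np.tan(np.radians(i["fovy"]/2)); return np.array([[f,0,i["cx"]],[0,f,i["cy"]],[0,0,1]])
def ray(i,p):
    d=i["R"].T@np.linalg.solve(K(i),[p[0],p[1],1]); return -i["R"].T@i["t"], d/np.linalg.norm(d)
def atz(i,p,z):
    o,d=ray(i,p); return o+d*(z-o[2])/d[2]
def tri(obs):
    A=np.zeros((3,3));b=np.zeros(3);rs=[ray(*o) for o in obs]
    for o,d in rs: P=np.eye(3)-np.outer(d,d);A+=P;b+=P@o
    X=np.linalg.solve(A,b); return X,[np.linalg.norm(np.cross(X-o,d))*1e3 for o,d in rs]
def proj(i,X):
    c=i["R"]@np.asarray(X)+i["t"]; q=K(i)@c; return q[:2]/q[2]
E
python3 - <<'E'
from h import *
np.set_printoptions(precision=4,suppress=True)
T=imaging.camera_info("top");S=imaging.camera_info("scene")
for n,a,b in [("L1",(313.3,201.7),(343.3,259.3)),("L2",(357,268.3),(275.3,264.3)),("U1",(312,222),(325.7,242.3)),("U2",(361,243),(292.3,264.3))]:
    print(n,*tri([(T,a),(S,b)]))
print("post top",atz(T,(336,232.3),.132), "L mid .07",atz(T,(335.2,235),.07))
# base corners at z=.016 (crop/3)
for p in [(286,58),(411,79),(228,382),(355,407)]: print(atz(T,(230+p[0]/3,150+p[1]/3),.016))
print("pointer/marker", atz(T,(230+341/3,150+58/3),.08))
W=imaging.camera_info("wrist"); s=arm.get_state()
R=Rot.from_rotvec(s["tcp_rot"]).as_matrix(); print(W["fovy"],W["cx"],W["cy"]); print("tool R",R)
print("cam in tool",R.T@(-W["R"].T@W["t"]-s["ee_pos"])); print("cam axes in tool",(W["R"]@R))
E
```

```text
L1 [0.6596 0.0136 0.0743] [np.float64(3.6510766495660443), np.float64(3.651076649566114)]
L2 [ 0.5041 -0.0917  0.0756] [np.float64(1.4902814948539802), np.float64(1.4902814948540821)]
U1 [0.604  0.0149 0.118 ] [np.float64(1.4942185230114673), np.float64(1.4942185230114569)]
U2 [ 0.5599 -0.0943  0.1232] [np.float64(2.9438266924897967), np.float64(2.9438266924896013)]
post top [ 0.5792 -0.0393  0.132 ] L mid .07 [ 0.5797 -0.0412  0.07  ]
[ 0.7487 -0.0171  0.016 ]
[ 0.7336 -0.121   0.016 ]
[0.4807 0.0249 0.016 ]
[ 0.4626 -0.0781  0.016 ]
pointer/marker [ 0.7343 -0.058   0.08  ]
67.45027948499721 321.9808073497624 236.55397564785514
tool R [[-0.9132  0.4076  0.    ]
 [ 0.4076  0.9132  0.    ]
 [-0.      0.     -1.    ]]
cam in tool [ 0.0807 -0.0004 -0.1199]
cam axes in tool [[-0.0004  1.      0.0003]
 [-0.9495 -0.0003 -0.3137]
 [-0.3137 -0.0005  0.9495]]
```

Request:
servo_tool(increments=[0,0,0,-50,0,0,0,0,-100,0,0,-45,-21,-100,0.13,0,-90,-43,-100,0.26,0,-135,-64,-100,0.39,0,-180,-85,-100,0.52,0,-225,-107,-100,0.65,0,-270,-128,-100,0.78,0,-315,-149,-100,0.91,0,-360,-171,-100,1.04])

```text
t: 1.8
ee_pos: [0.4841, 0.1976, 0.3535]
tcp_rot: [2.101, 2.336, 0.001]
contact_force: [1.1, 1.9, 0.1]
width: -0.005
finger_force: 0.0
```

```bash
cat > go.py <<'E'
import sys
from h import *
np.set_printoptions(precision=4,suppress=True)
s=arm.get_state();R=Rot.from_rotvec(s["tcp_rot"]).as_matrix()
print(s["t"],s["ee_pos"],"toolx",np.degrees(np.arctan2(R[1,0],R[0,0])),"q",s["qpos"],"F",s["contact_force"],s["width"])
if len(sys.argv)>3:
    print("inc mm",R.T@(np.array([float(a) for a in sys.argv[1:4]])-s["ee_pos"])*1e3)
E
python3 go.py .705 -.06 .15
```

```text
1.8 [0.4841 0.1976 0.3535] toolx 96.055491173109 q [0.3876 0.0848 0.3733 1.8587 0.0001 1.8527] F [1.122  1.8545 0.0514] -0.004901480161030747
inc mm [-279.5449  192.3472  203.5184]
```

Request:
servo_tool(increments=[0,-40,27,0,0.1,0,-80,55,0,0.2,0,-120,82,30,0.262,0,-160,110,70,0.262,0,-200,137,110,0.262,0,-240,165,150,0.262,0,-280,192,190,0.262,0,-280,192,204,0.262,0,-280,192,204,0.262,0,-280,192,204,0.262])

```text
t: 2.8
ee_pos: [0.7043, -0.0587, 0.1459]
tcp_rot: [-2.382, -2.043, 0.006]
contact_force: [-0.9, 0.3, 1.1]
width: 0.002
finger_force: 0.0
```

```bash
cat > snap.py <<'E'
import sys,pickle
from h import *
n=sys.argv[1]
i=imaging.camera_info("wrist"); im=imaging.get_image("wrist"); cv2.imwrite(f"pics/{n}.png",im[:,:,::-1]); pickle.dump(i,open(f"pics/{n}.pkl","wb"))
for l in ("pointer_tip","marker_tip"):
    print(l,[(np.round(d["box"],1).tolist(),round(d["conf"],2)) for d in finder.look_for("wrist",l)[:3]])
for X in [(.738,-.065,.05),(.740,-.051,.06)]: print("pred",proj(i,X))
E
python3 go.py .69 -.19 .15; python3 snap.py w1
```

```text
2.8 [ 0.7043 -0.0587  0.1459] toolx 81.24959503285896 q [-0.0831  0.467   0.4322  1.5411 -0.      1.6404] F [-0.9342  0.2912  1.1058] 0.0015553660955915562
inc mm [-131.9838    5.8009   -4.1219]
pointer_tip []
marker_tip [([359.2, 235.0, 64.6, 32.4], 0.97)]
pred [376.5532243  251.45469237]
pred [379.69806263 235.35417917]
```

Request:
servo_tool(increments=[0,-40,0,-4,0,0,-80,0,-4,0,0,-115,0,-4,0,0,-115,0,-4,0,0,-115,0,-4,0])

```text
t: 3.45
ee_pos: [0.6879, -0.1709, 0.1559]
tcp_rot: [2.381, 2.046, 0.003]
contact_force: [-0.6, 0.5, -0.2]
width: 0.0
finger_force: 0.0
```

```bash
python3 snap.py w2
python3 - <<'E'
import cv2,numpy as np
a=cv2.imread("pics/w1.png");b=cv2.imread("pics/w2.png")
print(a.shape)
c=np.hstack([cv2.resize(a[165:315,310:440],None,fx=3,fy=4,interpolation=2),cv2.resize(b[330:480,310:440],None,fx=3,fy=4,interpolation=2)])
cv2.imwrite("pics/wc.png",c);print(c.shape)
E
```

```text
pointer_tip [([208.2, 66.4, 373.7, 131.9], 0.78), ([343.5, 348.4, 141.6, 117.9], 0.36)]
marker_tip [([360.4, 27.6, 72.9, 43.3], 0.69)]
pred [380.77781984  58.44431003]
pred [384.85446016  26.00357067]
(480, 640, 3)
(600, 780, 3)
```

View pics/wc.png

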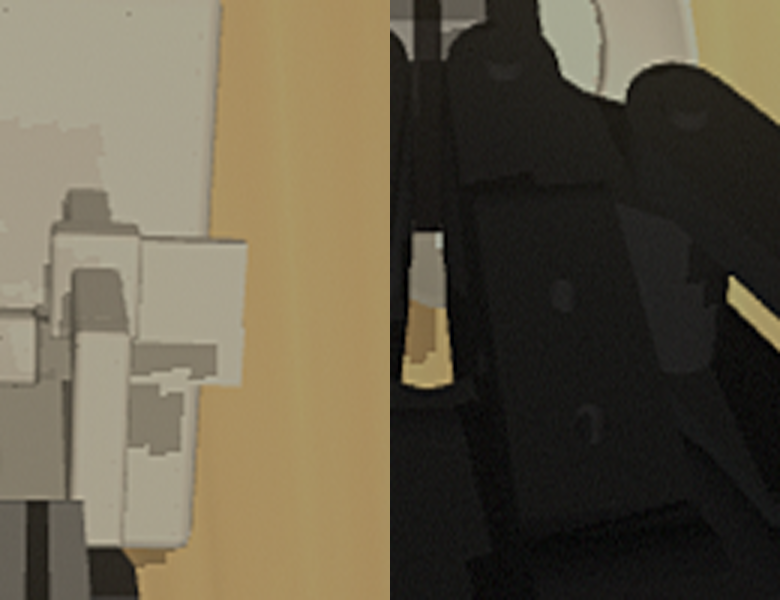

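The left half (w1) shows the white tab next to the upright. The right half missed the spot, because in w2 the area is near row 40, so I recrop.

Run:
```python
import cv2,numpy as np
a=cv2.imread("pics/w1.png");b=cv2.imread("pics/w2.png")
f=lambda x:cv2.resize(cv2.convertScaleAbs(x,alpha=1.2),None,fx=5,fy=5,interpolation=cv2.INTER_CUBIC)
c=np.hstack([f(a[205:320,325:405]),f(b[0:115,325:405])])
cv2.imwrite("pics/wd.png",c);print(c.shape)
```

```text
(575, 800, 3)
```

View pics/wd.png

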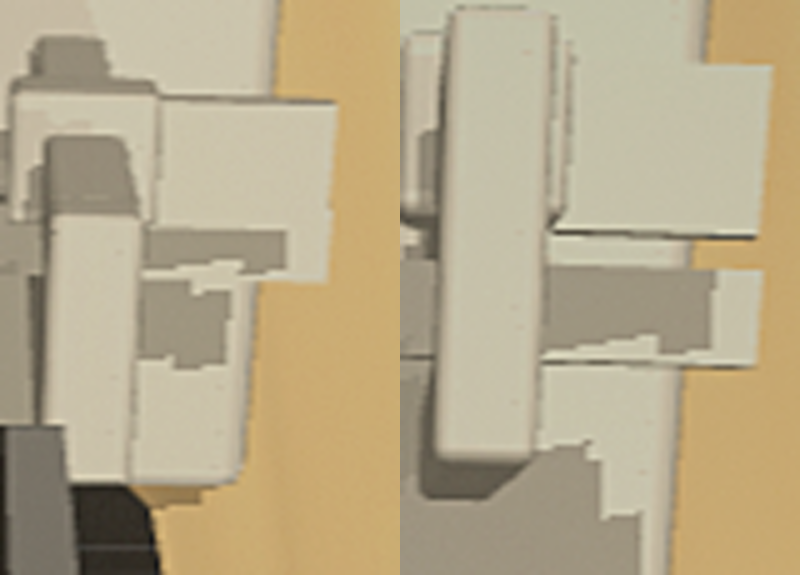

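```bash
cat > tr.py <<'E'
from h import *
import pickle,json,sys
np.set_printoptions(precision=4,suppress=True)
def run(n1,n2,pts):
    a,b=[pickle.load(open(f"pics/{n}.pkl","rb")) for n in (n1,n2)]
    for k,p,q in pts: print(k,*tri([(a,p),(b,q)]))
E
python3 - <<'E'
from tr import *
run("w1","w2",[("P-y",(390.2,261.6),(396.4,72.4)),("M+y",(392.4,225.8),(399.4,13.2)),("M-y",(391.2,247),(396.6,46.6))])
E
```

```text
P-y [ 0.7461 -0.0735  0.0495] [np.float64(0.10501694391775754), np.float64(0.10501694391785384)]
M+y [ 0.7481 -0.0462  0.0599] [np.float64(0.015145670537455991), np.float64(0.015145670537454123)]
M-y [ 0.7465 -0.0611  0.0556] [np.float64(0.2622796231871022), np.float64(0.2622796231874101)]
```

```bash
python3 - <<'E'
from tr import *
run("w1","w2",[("M-y",(391,250.4),(396.6,46.6)),("M-y",(391,249.4),(396.6,46.6))])
b=pickle.load(open("pics/w2.pkl","rb"))
print("P+y in w2 at .0495",atz(b,(325+763/5,54),.0495)," P-y",atz(b,(396.4,72.4),.0495))
E
python3 go.py
```

```text
M-y [ 0.7456 -0.0617  0.0598] [np.float64(0.24684567046698036), np.float64(0.24684567046722533)]
M-y [ 0.7458 -0.0615  0.0586] [np.float64(0.23362935613143518), np.float64(0.233629356131168)]
P+y in w2 at .0495 [ 0.7927 -0.071   0.0495]  P-y [ 0.7463 -0.0735  0.0495]
3.6 [ 0.6881 -0.1697  0.1545] toolx 81.44867381203804 q [-0.2418  0.4659  0.4474  1.5508  0.0002  1.4782] F [-0.0342 -0.0589  0.1503] 0.0019984670686254906
```

Request:
servo_tool(increments=[0.4,0,0,-45,0,0.4,40,-13,-45,0.14,0.4,80,-26,-45,0.28,0.4,120,-40,-45,0.42,0.4,160,-53,-45,0.56,0.4,175,-58,-45,0.7,0.4,175,-58,-45,0.827,0.4,175,-58,-45,0.827,0.4,175,-58,-45,0.827])

```text
t: 4.5
ee_pos: [0.6566, 0.0112, 0.1986]
tcp_rot: [3.002, 0.925, 0.0]
contact_force: [0.5, 0.0, 0.2]
width: 0.398
finger_force: 0.0
```

```bash
python3 go.py .657 .012 .085
python3 - <<'E'
from h import *
import pickle
i=imaging.camera_info("wrist"); im=imaging.get_image("wrist")
for l in ("lower_nut","upper_nut"):
    for d in finder.outline_of("wrist",l)[:1]: print(l,d["box"],d["conf"])
C=np.array([.581,-.0395,0]);u=np.array([np.cos(np.radians(34.)),np.sin(np.radians(34.)),0])
for r in (.07,.1): print(proj(i,C+r*u+[0,0,.075]))
cv2.imwrite("pics/w3.png",im[:,:,::-1])
E
```

```text
4.5 [0.6566 0.0112 0.1986] toolx 34.242885842794095 q [ 0.0171  0.337   0.3626  1.5961 -0.      2.5611] F [0.4665 0.0377 0.215 ] 0.39832535782557554
inc mm [  0.709   -0.4361 113.5667]
lower_nut [323.7, 324.4, 58.6, 204.6] 0.63
upper_nut [321.0, 374.1, 79.8, 97.9] 0.72
[321.36619361 263.48872391]
[321.50378582 224.15997777]
```

View pics/w3.png

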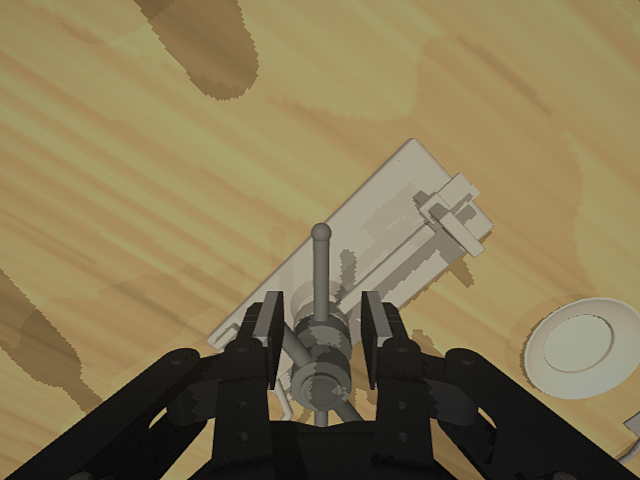

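w3 shows the lower arm running straight between the open jaws at column 321, with its end near row 230 where I predicted it, so I descend to straddle it.

Request:
servo_tool(increments=[0.4,0,0,40,0,0.4,0,0,80,0,0.4,0,0,100,0,0.4,0,0,113,0,0.4,0,0,113,0,0.25,0,0,113,0,0.25,0,0,113,0,0.25,0,0,113,0,0.25,0,0,113,0])

```text
t: 5.55
ee_pos: [0.6571, 0.0105, 0.0862]
tcp_rot: [3.004, 0.918, 0.002]
contact_force: [0.6, -0.5, -0.2]
width: 0.255
finger_force: 0.0
```

```bash
cat > arc.py <<'E'
# arc.py r phi0deg(tool pos angle) then rows: list of dphi(rad) ; prints rows for tangential arc. args: R z_per_rad sign outward(1/-1) dphis...
import sys
from h import *
C=np.array([.581,-.0395])
s=arm.get_state();R=Rot.from_rotvec(s["tcp_rot"]).as_matrix();tx=np.arctan2(R[1,0],R[0,0])
r,zpr,g,o=map(float,sys.argv[1:5]); D=[float(a) for a in sys.argv[5:]]
p=s["ee_pos"][:2]-C; ph0=np.arctan2(p[1],p[0]); print("r",np.hypot(*p),"phi",np.degrees(ph0),"toolx",np.degrees(tx),"z",s["ee_pos"][2],s["contact_force"],s["t"])
e=(tx-(ph0 if o>0 else ph0+np.pi)+np.pi)%(2*np.pi)-np.pi
out=[]
for d in D:
    a=ph0+d; t=np.r_[C+r*np.array([np.cos(a),np.sin(a)]),s["ee_pos"][2]+zpr*d]
    m=R.T@(t-s["ee_pos"])*1e3
    out+= [g,*np.round(m,0).astype(int).tolist(),round(-(d+e*0),3)]
print(out)
E
python3 arc.py .092 .00477 .25 1 .12 .24 .36 .48 .6 .72 .72 .72
```

```text
r 0.09103406963328331 phi 33.29925078513538 toolx 33.97080262296175 z 0.08623723284790798 [ 0.55312359 -0.51445396 -0.1854197 ] 5.55
[0.25, 0, -11, -1, np.float64(-0.12), 0.25, -1, -22, -1, np.float64(-0.24), 0.25, -5, -32, -2, np.float64(-0.36), 0.25, -9, -43, -2, np.float64(-0.48), 0.25, -14, -52, -3, np.float64(-0.6), 0.25, -21, -61, -4, np.float64(-0.72), 0.25, -21, -61, -4, np.float64(-0.72), 0.25, -21, -61, -4, np.float64(-0.72)]
```

Request:
servo_tool(increments=[0.25,0,-11,-1,-0.12,0.25,-1,-22,-1,-0.24,0.25,-5,-32,-2,-0.36,0.25,-9,-43,-2,-0.48,0.25,-14,-52,-3,-0.6,0.25,-21,-61,-4,-0.72,0.25,-21,-61,-4,-0.72])

```text
t: 6.25
ee_pos: [0.6053, 0.0493, 0.0901]
tcp_rot: [2.485, 1.92, 0.002]
contact_force: [1.6, -0.8, -1.1]
width: 0.248
finger_force: 0.9
```

```bash
sed -i 's/round(-(d+e\*0),3)/float(round(-(d+e*0),3))/' arc.py; python3 arc.py .092 .00477 .25 1 .12 .24 .36 .48 .6 .72 .72
```

```text
r 0.09204340326539817 phi 74.66612732259757 toolx 75.38090749158034 z 0.09008572818972377 [ 1.60533752 -0.83451037 -1.07011599] 6.25
[0.25, -1, -11, -1, -0.12, 0.25, -2, -22, -1, -0.24, 0.25, -6, -32, -2, -0.36, 0.25, -10, -43, -2, -0.48, 0.25, -15, -52, -3, -0.6, 0.25, -22, -61, -4, -0.72, 0.25, -22, -61, -4, -0.72]
```

Request:
servo_tool(increments=[0.25,0,-11,-1,-0.12,0.25,-2,-22,-1,-0.24,0.25,-5,-32,-2,-0.36,0.25,-9,-43,-2,-0.48,0.25,-15,-52,-3,-0.6,0.25,-22,-61,-4,-0.72,0.25,-22,-61,-4,-0.72])

```text
t: 6.95
ee_pos: [0.5408, 0.0437, 0.0939]
tcp_rot: [1.653, 2.671, 0.003]
contact_force: [1.9, 1.6, -0.6]
width: 0.256
finger_force: 1.0
```

```bash
python3 arc.py .092 .00477 .25 1 .12 .24 .36 .48 .6 .66 .66
```

```text
r 0.09236188918637764 phi 115.77540888629025 toolx 116.49606623770275 z 0.09394034341976454 [ 1.89595124  1.63063087 -0.55914263] 6.95
[0.25, -1, -11, -1, -0.12, 0.25, -3, -22, -1, -0.24, 0.25, -6, -32, -2, -0.36, 0.25, -10, -43, -2, -0.48, 0.25, -16, -52, -3, -0.6, 0.25, -19, -57, -3, -0.66, 0.25, -19, -57, -3, -0.66]
```

Request:
servo_tool(increments=[0.25,0,-11,-1,-0.12,0.25,-2,-22,-1,-0.24,0.25,-5,-32,-2,-0.36,0.25,-9,-43,-2,-0.48,0.25,-15,-52,-3,-0.6,0.25,-23,-63,-4,-0.76,0.25,-23,-63,-4,-0.76,0.25,-23,-63,-4,-0.76])

```text
t: 7.75
ee_pos: [0.4948, -0.005, 0.0976]
tcp_rot: [0.554, 3.092, 0.0]
contact_force: [0.8, 0.1, 0.3]
width: 0.249
finger_force: 0.4
```

```bash
python3 arc.py .092 0 .4 1 -.04; python3 go.py .7 -.06 .2
python3 - <<'E'
from h import *
im=imaging.get_image("wrist"); cv2.imwrite("pics/w4.png",im[:,:,::-1])
E
```

```text
r 0.09288607634470036 phi 158.21057799645166 toolx 159.6927423910566 z 0.09756178039365454 [0.82218458 0.06069687 0.29091549] 7.75
[0.4, -1, 4, 0, 0.04]
7.75 [ 0.4948 -0.005   0.0976] toolx 159.6927423910566 q [-0.0102 -0.0475 -0.2612  1.3569  0.0001  0.3443] F [0.8222 0.0607 0.2909] 0.24884196957107038
inc mm [-211.5885   19.6826 -102.4044]
```

Request:
servo_tool(increments=[0.4,-1,4,0,0.03,0.4,-1,4,-40,0.03,0.4,-1,4,-80,0.03,0,-1,4,-112,0.14,0,-40,7,-112,0.28,0,-80,11,-112,0.42,0,-120,15,-112,0.56,0,-165,19,-112,0.7,0,-210,21,-112,0.84,0,-216,21,-112,0.98])

```text
t: 8.8
ee_pos: [0.7078, -0.0602, 0.2038]
tcp_rot: [-1.947, -2.46, 0.006]
contact_force: [-0.2, -0.0, -0.8]
width: -0.001
finger_force: 0.0
```

```bash
python3 go.py .705 -.06 .15
```

```text
8.8 [ 0.7078 -0.0602  0.2038] toolx 103.26560290439966 q [-0.0846  0.4933  0.5804  1.6635 -0.0007  1.2547] F [-0.2193 -0.0048 -0.7885] -0.001399434837274288
inc mm [ 0.752  -2.3745 53.8362]
```

Request:
servo_tool(increments=[0,0,-2,20,0.13,0,0,-2,40,0.26,0,0,-2,54,0.385,0,0,-2,54,0.385,0,0,-2,54,0.385])

```text
t: 9.3
ee_pos: [0.7026, -0.0594, 0.1553]
tcp_rot: [-2.372, -2.059, 0.001]
contact_force: [-0.7, -0.3, -0.0]
width: 0.0
finger_force: 0.0
```

```bash
python3 snap.py w5; python3 go.py
```

```text
pointer_tip [([197.2, 251.1, 394.3, 116.4], 0.87), ([45.5, 443.4, 91.0, 73.3], 0.43)]
marker_tip [([359.9, 230.4, 60.9, 30.2], 0.9)]
pred [376.37223587 245.60387404]
pred [379.71061123 229.77610585]
9.45 [ 0.7031 -0.0596  0.1566] toolx 81.88709476073022 q [-0.0845  0.4576  0.4401  1.5517 -0.0001  1.6279] F [-0.414   0.7058 -0.3774] -0.0026697805628674246
```

Request:
servo_tool(increments=[0,-40,0,0,0,0,-80,0,0,0,0,-115,0,0,0,0,-115,0,0,0,0,-115,0,0,0])

```text
t: 9.95
ee_pos: [0.6863, -0.1742, 0.1561]
tcp_rot: [2.375, 2.055, 0.001]
contact_force: [-0.6, 0.0, 0.1]
width: 0.001
finger_force: 0.0
```

```bash
python3 snap.py w6; python3 go.py
python3 - <<'E'
import cv2,numpy as np
a=cv2.imread("pics/w5.png");b=cv2.imread("pics/w6.png")
f=lambda x:cv2.resize(cv2.convertScaleAbs(x,alpha=1.2),None,fx=5,fy=5,interpolation=cv2.INTER_CUBIC)
c=np.hstack([f(a[205:320,325:405]),f(b[0:115,325:405])])
cv2.imwrite("pics/we.png",c)
E
```

```text
pointer_tip [([217.6, 51.5, 374.2, 103.0], 0.86)]
marker_tip [([366.4, 22.1, 72.8, 44.2], 0.69)]
pred [384.76857946  52.0912741 ]
pred [389.31388736  19.0327268 ]
10.1 [ 0.6866 -0.1724  0.1557] toolx 81.8875498854335 q [-0.246   0.465   0.4484  1.5538  0.0002  1.4664] F [ 0.3754 -0.9231  0.1481] -0.0007847285289220515
```

View pics/we.png

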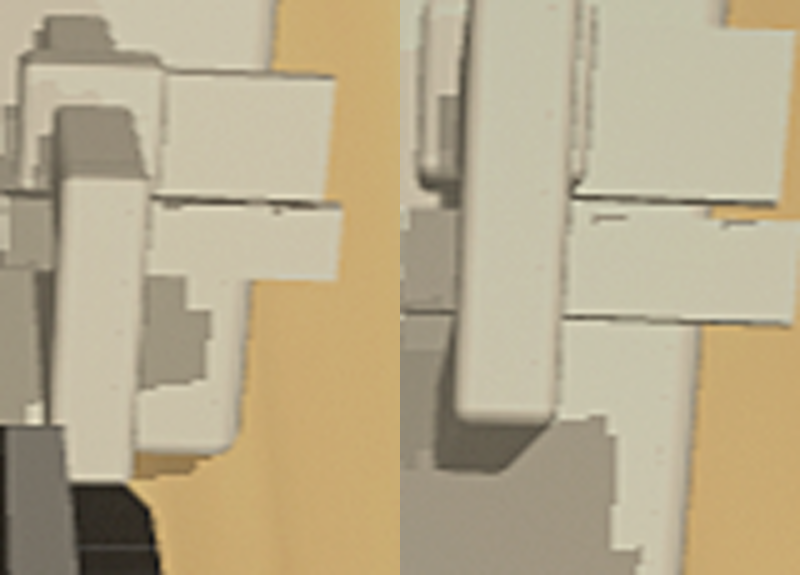

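Run:
```python
from tr import *
a=lambda x,y:(325+x/5,205+y/5)
b=lambda x,y:(325+(x-400)/5,y/5)
run("w5","w6",[("M+y",a(335,78),b(794,31)),("M-y",a(325,200),b(777,201)),("P+y",a(342,208),b(797,222)),("P-y",a(338,281),b(791,319))])
```

```text
M+y [ 0.7481 -0.0462  0.0598] [np.float64(0.048700665188872845), np.float64(0.04870066518871317)]
M-y [ 0.7452 -0.0619  0.0603] [np.float64(0.2686851020358979), np.float64(0.2686851020360682)]
P+y [ 0.7476 -0.0639  0.0585] [np.float64(0.2438704469027358), np.float64(0.24387044690281884)]
P-y [ 0.7461 -0.0735  0.0595] [np.float64(0.29546510018429567), np.float64(0.29546510018434635)]
```

Pointer and marker now measure 59.0 mm and 60.0 mm high, within tolerance (the pointer rose exactly 10 mm). On to the upper nut.

Request:
servo_tool(increments=[0,0,0,-45,-0.14,0.4,15,-34,-50,-0.28,0.4,30,-68,-50,-0.42,0.4,46,-103,-50,-0.56,0.4,61,-137,-50,-0.7,0.4,61,-137,-50,-0.84,0.4,61,-137,-50,-0.98,0.4,61,-137,-50,-1.12,0.4,61,-137,-50,-1.26,0.4,61,-137,-50,-1.4])

```text
t: 11.1
ee_pos: [0.5595, -0.0924, 0.2057]
tcp_rot: [0.479, 3.104, 0.0]
contact_force: [-0.3, 0.3, 0.7]
width: 0.399
finger_force: 0.0
```

Request:
servo_tool(increments=[0.4,0,0,0,-0.14,0.4,0,0,0,-0.28,0.4,0,0,0,-0.42,0.4,0,0,0,-0.56,0.4,0,0,0,-0.7,0.4,0,0,0,-0.84,0.4,0,0,0,-0.98,0.4,0,0,0,-1.12,0.4,0,0,0,-1.26,0.4,0,0,0,-1.4])

```text
t: 12.1
ee_pos: [0.5595, -0.0924, 0.2056]
tcp_rot: [-1.634, 2.683, -0.0]
contact_force: [-0.3, -0.2, 0.6]
width: 0.399
finger_force: 0.0
```

```bash
python3 go.py .5596 -.0923 .1305
python3 - <<'E'
from h import *
i=imaging.camera_info("wrist"); im=imaging.get_image("wrist")
for l in ("lower_nut","upper_nut"):
    for d in finder.outline_of("wrist",l)[:1]: print(l,d["box"],d["conf"])
C=np.array([.581,-.0395,0])
for a,r,z in ((248,.03,.1205),(248,.066,.1205),(338,.1,.085)):
    u=np.array([np.cos(np.radians(a)),np.sin(np.radians(a)),0])
    print(a,r,proj(i,C+r*u+[0,0,z]))
cv2.imwrite("pics/w7.png",im[:,:,::-1])
E
```

```text
12.1 [ 0.5595 -0.0924  0.2056] toolx -117.32565734581536 q [-0.1637  0.1147  0.1136  1.5693  0.0001 -1.2576] F [-0.2736 -0.1784  0.6487] 0.3985149386726236
inc mm [-0.0958  0.0015 75.0785]
lower_nut [331.0, 302.8, 263.8, 45.6] 0.72
upper_nut [329.8, 330.9, 64.4, 171.7] 0.62
248 0.03 [325.83563275 296.71604928]
248 0.066 [320.48623131 243.57459349]
338 0.1 [198.45879284 320.75805901]
```

View pics/w7.png

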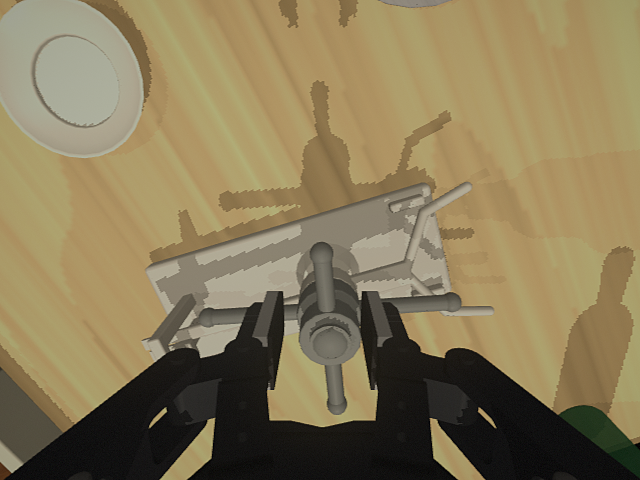

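w7 shows the upper arm centred between the jaws (end at about (322,252)), with the lower bar crossing well below, so I descend.

Request:
servo_tool(increments=[0.4,0,0,40,-0.05,0.4,0,0,65,-0.093,0.4,0,0,75,-0.093,0.25,0,0,75,-0.093,0.25,0,0,75,-0.093,0.25,0,0,75,-0.093])

```text
t: 12.85
ee_pos: [0.5602, -0.0936, 0.132]
tcp_rot: [-1.744, 2.611, -0.003]
contact_force: [0.8, 0.0, -0.1]
width: 0.251
finger_force: 0.0
```

```bash
python3 arc.py .057 .00477 .25 1 -.12 -.24 -.36 -.48 -.6 -.72 -.72
```

```text
r 0.05796524539647641 phi -111.07819995050588 toolx -112.50655436845814 z 0.13203768413563827 [ 0.77704931  0.03298999 -0.1310867 ] 12.85
[0.25, -1, 7, 1, 0.12, 0.25, -2, 14, 1, 0.24, 0.25, -4, 20, 2, 0.36, 0.25, -7, 27, 2, 0.48, 0.25, -10, 32, 3, 0.6, 0.25, -14, 38, 3, 0.72, 0.25, -14, 38, 3, 0.72]
```

Request:
servo_tool(increments=[0.25,-1,7,1,0.12,0.25,-2,14,1,0.24,0.25,-4,20,2,0.36,0.25,-7,27,2,0.48,0.25,-10,32,3,0.6,0.25,-14,38,3,0.72,0.25,-14,38,3,0.72])

```text
t: 13.55
ee_pos: [0.5303, -0.0663, 0.1287]
tcp_rot: [-0.71, 3.058, -0.003]
contact_force: [2.4, -3.3, -2.1]
width: 0.251
finger_force: 1.8
```

```bash
python3 arc.py .057 .00477 .25 1 -.12 -.24 -.36 -.48 -.6 -.72 -.72
```

```text
r 0.05735431322634797 phi -152.11899203025357 toolx -153.83907199422032 z 0.12868551804516037 [ 2.3743761  -3.34581885 -2.07851454] 13.55
[0.25, -1, 7, 1, 0.12, 0.25, -2, 14, 1, 0.24, 0.25, -3, 20, 2, 0.36, 0.25, -6, 27, 2, 0.48, 0.25, -9, 32, 3, 0.6, 0.25, -13, 38, 3, 0.72, 0.25, -13, 38, 3, 0.72]
```

Request:
servo_tool(increments=[0.25,-1,7,1,0.12,0.25,-2,14,1,0.24,0.25,-3,20,2,0.36,0.25,-6,27,2,0.48,0.25,-9,32,3,0.6,0.25,-13,38,3,0.72,0.25,-13,38,3,0.72])

```text
t: 14.25
ee_pos: [0.5247, -0.0264, 0.125]
tcp_rot: [0.407, 3.114, -0.001]
contact_force: [-1.0, -3.4, 0.9]
width: 0.251
finger_force: 1.6
```

```bash
cat >> arc.py <<'E'
t=np.array([np.sin(ph0),-np.cos(ph0)]); F=s["contact_force"]
print("tangential push N", -F[:2]@t, "radial", F[:2]@p/np.hypot(*p), "moment/r", s["wrist_torque"])
E
python3 arc.py .057 .00477 .25 1 -.08 -.16 -.24 -.32 -.4 -.4
```

```text
r 0.057788186835511235 phi 166.92712773428525 toolx 165.11663926478215 z 0.12500230857379818 [-0.98006909 -3.40184468  0.92728425] 14.25
[0.25, -1, 5, 0, 0.08, 0.25, -1, 9, 1, 0.16, 0.25, -2, 14, 1, 0.24, 0.25, -3, 18, 2, 0.32, 0.25, -5, 22, 2, 0.4, 0.25, -5, 22, 2, 0.4]
tangential push N 3.5353616118324127 radial 0.18520510106354074 moment/r [-0.68623356  0.07560713  0.04410224]
```

Request:
servo_tool(increments=[0.25,-1,5,0,0.08,0.25,-1,9,1,0.16,0.25,-2,14,1,0.24,0.25,-3,18,2,0.32,0.25,-5,22,2,0.4,0.25,-5,22,2,0.4])

```text
t: 14.85
ee_pos: [0.534, -0.0067, 0.1227]
tcp_rot: [-1.014, -2.972, 0.002]
contact_force: [-6.1, -3.1, 3.2]
width: 0.251
finger_force: 3.2
```

```bash
python3 arc.py .057 .00477 .25 1 -.05 -.1 -.15 -.2 -.2
```

```text
r 0.05728902681382096 phi 145.06600528131642 toolx 142.32385642664107 z 0.12271702392599604 [-6.1264833  -3.090101    3.15237557] 14.85
[0.25, 0, 3, 0, 0.05, 0.25, 0, 6, 0, 0.1, 0.25, -1, 9, 1, 0.15, 0.25, -1, 11, 1, 0.2, 0.25, -1, 11, 1, 0.2]
tangential push N 6.041525443843434 radial 3.2530742498446283 moment/r [-0.68862207  1.27444355 -0.02746046]
```

Request:
servo_tool(increments=[0.25,0,2,0,0.03,0.25,0,3,0,0.05,0.25,0,3,0,0.05,0.25,0,3,0,0.05])

```text
t: 15.25
ee_pos: [0.5355, -0.0047, 0.1226]
tcp_rot: [-1.084, -2.946, 0.003]
contact_force: [-9.0, -4.7, 4.4]
width: 0.246
finger_force: 4.3
```

```bash
python3 arc.py .057 .00477 .25 1 -.05 -.1 -.15 -.2 -.2
```

```text
r 0.05727463610515693 phi 142.5505624395852 toolx 139.59640390461814 z 0.12263428343061214 [-8.99193011 -4.66445402  4.3678541 ] 15.25
[0.25, 0, 3, 0, 0.05, 0.25, 0, 6, 0, 0.1, 0.25, 0, 9, 1, 0.15, 0.25, -1, 11, 1, 0.2, 0.25, -1, 11, 1, 0.2]
tangential push N 9.170707244942975 radial 4.302332741326741 moment/r [-0.89206034  1.66463796 -0.04970261]
```

Request:
servo_tool(increments=[0.25,0,1,0,0.02,0.25,0,3,0,0.05,0.25,0,3,0,0.05,0.25,0,3,0,0.05])

```text
t: 15.65
ee_pos: [0.5372, -0.0025, 0.1225]
tcp_rot: [-1.157, -2.918, 0.003]
contact_force: [-9.8, -4.5, 3.5]
width: 0.251
finger_force: 4.8
```

```bash
python3 arc.py .057 .00477 .25 1 -.05 .07
```

```text
r 0.057333520454788935 phi 139.7716657906026 toolx 136.72642199131448 z 0.12252750096768901 [-9.7796898  -4.51211501  3.47006156] 15.65
[0.25, 0, 3, 0, 0.05, 0.25, -1, -4, 0, -0.07]
tangential push N 9.760963997805343 radial 4.552482425710434 moment/r [-1.00204152  1.8421395  -0.02491736]
```

Request:
servo_tool(increments=[0.25,0,1,0,0.02,0.25,0,3,0,0.05,0.25,0,3,0,0.05,0.25,0,3,0,0.05])

```text
t: 16.05
ee_pos: [0.5391, -0.0004, 0.1225]
tcp_rot: [-1.23, -2.888, 0.004]
contact_force: [-9.1, -4.4, 3.5]
width: 0.249
finger_force: 5.4
```

```bash
python3 arc.py .057 .00477 .25 1 -.05 .07
```

```text
r 0.057329061180889734 phi 136.9526700159067 toolx 133.86108460599854 z 0.12247961103836436 [-9.12886295 -4.42324808  3.52318126] 16.05
[0.25, 0, 3, 0, 0.05, 0.25, -1, -4, 0, -0.07]
tangential push N 9.46384840608899 radial 3.6519632758937903 moment/r [-1.03445363  2.11325835 -0.01511963]
```

Request:
servo_tool(increments=[0.25,0,2,0,0.03,0.25,0,4,0,0.07,0.25,0,4,0,0.07,0.25,0,4,0,0.07])

```text
t: 16.45
ee_pos: [0.5418, 0.0023, 0.1224]
tcp_rot: [-1.33, -2.842, 0.004]
contact_force: [-11.7, -5.8, 3.8]
width: 0.25
finger_force: 6.0
```

```bash
python3 arc.py .057 .00477 .25 1 -.05 .07
```

```text
r 0.057366458790169286 phi 133.16649781786526 toolx 129.84620565566672 z 0.12241141751765944 [-11.69317046  -5.75764382   3.76281101] 16.45
[0.25, 0, 3, 0, 0.05, 0.25, -1, -4, 0, -0.07]
tangential push N 12.467556969331739 radial 3.8000948616816785 moment/r [-1.07881578  2.33924958 -0.01360552]
```

Push is at 12.5 N, so it is locked. Next: back off, lift, and check the pointer.

Request:
servo_tool(increments=[0.25,0,-5,0,-0.05,0.4,0,-5,0,-0.05,0.4,0,-5,-20,-0.05,0.4,0,-5,-60,-0.05,0.4,0,-5,-88,-0.05,0.4,0,-5,-88,-0.05])

```text
t: 17.05
ee_pos: [0.5415, 0.0002, 0.2151]
tcp_rot: [1.262, 2.87, 0.005]
contact_force: [0.1, -0.5, 0.3]
width: 0.397
finger_force: 0.0
```

```bash
python3 go.py .703 -.06 .21
```

```text
17.05 [0.5415 0.0002 0.2151] toolx 132.53226048221026 q [0.0001 0.0485 0.0613 1.5766 0.0006 0.8285] F [ 0.0754 -0.4844  0.285 ] 0.39741644311970037
inc mm [-153.5062   78.2816    6.161 ]
```

Yaw to 81.7°: +0.887.

Request:
servo_tool(increments=[0,-38,20,6,0.14,0,-77,39,6,0.28,0,-115,59,6,0.42,0,-154,78,6,0.56,0,-154,78,20,0.7,0,-154,78,40,0.84,0,-154,78,60,0.887,0,-154,78,60,0.887,0,-154,78,60,0.887])

```text
t: 17.95
ee_pos: [0.7011, -0.061, 0.1502]
tcp_rot: [-2.375, -2.055, 0.001]
contact_force: [0.0, 0.1, -0.3]
width: -0.002
finger_force: 0.0
```

```bash
python3 snap.py w8
```

```text
pointer_tip [([199.2, 255.8, 398.3, 110.7], 0.72)]
marker_tip [([361.4, 232.2, 62.3, 32.6], 0.9)]
pred [379.48814992 245.58963589]
pred [383.0358086  229.36130992]
```

Request:
servo_tool(increments=[0,-40,0,0,0,0,-80,0,0,0,0,-115,0,0,0,0,-115,0,0,0,0,-115,0,0,0])

```text
t: 18.6
ee_pos: [0.6845, -0.1756, 0.1514]
tcp_rot: [2.379, 2.051, 0.002]
contact_force: [-0.5, 0.1, 0.4]
width: -0.002
finger_force: 0.0
```

```bash
python3 snap.py w9; python3 go.py
python3 - <<'E'
import cv2,numpy as np
a=cv2.imread("pics/w8.png");b=cv2.imread("pics/w9.png")
f=lambda x:cv2.resize(cv2.convertScaleAbs(x,alpha=1.2),None,fx=5,fy=5,interpolation=cv2.INTER_CUBIC)
c=np.hstack([f(a[205:320,325:405]),f(b[0:115,325:405])])
cv2.imwrite("pics/wf.png",c)
E
```

```text
pointer_tip [([214.7, 49.1, 384.1, 98.2], 0.58)]
marker_tip [([367.0, 18.1, 74.4, 34.5], 0.55), ([217.8, 49.5, 382.8, 99.1], 0.27)]
pred [388.32087634  47.15329343]
pred [393.15936052  12.82645921]
18.75 [ 0.6848 -0.1738  0.1509] toolx 81.66004217866903 q [-0.2486  0.4602  0.4325  1.5424  0.0002  1.4678] F [-0.2126  0.0979 -0.4051] 0.005658958336215714
```

View pics/wf.png

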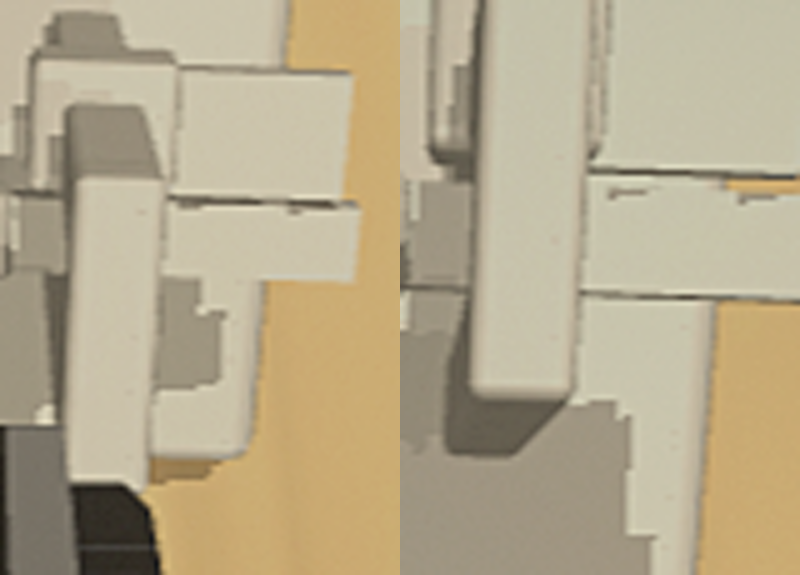

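Run:
```python
from tr import *
a=lambda x,y:(325+x/5,205+y/5)
b=lambda x,y:(325+(x-400)/5,y/5)
run("w8","w9",[("M-y",a(344,199),b(802,175)),("P-y",a(355,281),b(816,298))])
```

```text
M-y [ 0.7456 -0.062   0.0598] [np.float64(0.110710193323184), np.float64(0.1107101933230278)]
P-y [ 0.7464 -0.0737  0.0585] [np.float64(0.002355549095619471), np.float64(0.0023555490956097204)]
```

```bash
python3 -c "
from plant import arm
print(arm.sign_off())"
```

```text
the job is handed in; nothing more can be done
None
```

The job is handed in with no verdict returned: by my camera measurement the pointer sits about 1.3 mm below the marker clip (limit 3 mm), and I tightened the upper nut against the lower one with about 12.5 N at its arm. The arm was clear of everything, and I saw no sign of the marker clip moving.

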